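Make up the drinks tray and the boiled-egg tray

TASK

Make up two trays from the things on the counter. On the oblong tray, stand the large steel beaker in the wide bay with the small steel beaker nested upright and loosely in it (let it rest there, do not press or drop it in hard or they jam), and stand the squat jar in the narrow bay; on the round tray, stand the pepper mill and the egg cup side by side, flat on its floor. Everything ends upright and let go; leave the oil bottle, the tall jar and the little bowl where they are.

Things in the scene. Friction and masses are not known exactly. Their poses are not given: they have to be found in the camera images.
- large_beaker: Larger of two bare steel beakers, loose, standing upright, open at the top: a plain taper with no band. Height 80 mm; outer diameter 44 mm at the foot, 64 mm at the rim; wall 3 mm (mouth 58 mm inside). Origin: centre of underside, z up. About 0.12 kg.
- small_beaker: Smaller open steel beaker, loose: tapered below, straight band on top. Height 72 mm; outer dia. 45 mm at the foot, 58 mm from 52 mm height up; wall 3 mm. Origin: centre of underside, z up. 80 g. Resting loosely in the large one, its underside is 27 to 32 mm above the large one's and its 20 mm band stands above the rim. Let go up to 5 mm higher, it stays; a push over 20 N can jam it.
- squat_jar: Squat closed glass jar with dark contents and a flat steel lid, loose, standing upright. A plain cylinder of diameter 48 mm, height 60 mm. Origin: centre of underside, z up. About 0.15 kg.
- pepper_mill: Turned dark-wood pepper mill, loose, standing upright, height 106 mm. Diameter 44 mm at the foot (up to 22 mm height), straight waist of 36 mm diameter from 40 to 76 mm height, 42 mm head from 80 to 90 mm, small steel nut on top. Origin: centre of underside, z up. About 0.16 kg.
- egg_cup: White ceramic footed egg cup, loose, standing upright, height 60 mm. Foot 42 mm in diameter, thin 22 mm stem, bowl of 48 mm outer diameter, straight-sided from 36 mm height to the rim. Origin: centre of underside, z up. About 0.09 kg.
- oblong_tray: Low oblong wooden tray, fixed, 170 x 96 mm (its x by y); floor 6 mm thick, walls 6 mm thick, tops 18 mm above the counter. A divider as high and thick, along y at x = +17 mm, makes a wide bay (inside x -79 to +14, middle -32.5 mm) and a narrow bay (x +20 to +79, middle +49.5 mm), both 84 mm in y. Origin: centre of underside, z up, +x towards the narrow bay.
- round_tray: Low round wooden tray, fixed to the counter, outer diameter 170 mm, inside diameter 160 mm, floor 6 mm thick, rim top 18 mm above the counter. Origin: centre of the underside, z up.
- oil_bottle: Green glass oil bottle, 56 mm in diameter, 170 mm high, loose, standing among the stock; to be left alone. Origin: centre of its underside.
- tall_jar: Tall clear glass jar with steel lid, 62 mm in diameter, 120 mm high, loose, standing among the stock; to be left alone. Origin: centre of its underside.
- pinch_bowl: Small open white ceramic bowl, 72 mm across the rim, 42 mm high, loose, standing among the stock; to be left alone. Origin: centre of its underside.
Not all that is in view belongs to the job. Leave any yellow look-alike of the squat_jar alone.

How it is judged:
At the end, for the whole second after the job is handed in: Large beaker on the floor of the wide bay, small beaker in it (underside 20-36 mm above the large one's, axes within 7 mm); squat jar on the floor of the narrow bay; mill and egg cup on the round tray's floor, within 63 mm of its centre. All upright within 7 deg (small beaker 8.5), at rest (x of large_beaker in the frame of oblong_tray between -0.06 and -0.005 m and y of large_beaker in the frame of oblong_tray between -0.024 and 0.024 m and z of large_beaker in the frame of oblong_tray between 0.002 and 0.01 m and angle between each of large_beaker, squat_jar, pepper_mill, egg_cup's own z axis and vertical below 0.12 rad and linear speed of each of large_beaker, small_beaker, squat_jar, pepper_mill, egg_cup below 0.02 m/s and angular speed of each of large_beaker, small_beaker, squat_jar, pepper_mill, egg_cup below 0.2 rad/s and z of small_beaker in the frame of large_beaker between 0.02 and 0.036 m and horizontal distance between small_beaker and large_beaker below 0.007 m and angle between small_beaker's own z axis and vertical below 0.15 rad and x of squat_jar in the frame of oblong_tray between 0.04 and 0.059 m and y of squat_jar in the frame of oblong_tray between -0.024 and 0.024 m and z of squat_jar in the frame of oblong_tray between 0.002 and 0.01 m and horizontal distance between each of pepper_mill, egg_cup and round_tray below 0.063 m and z of pepper_mill in the frame of round_tray between 0.002 and 0.01 m and z of egg_cup in the frame of round_tray between 0.002 and 0.01 m); the robot touches nothing.
It fails at once if the small beaker is pressed or dropped hard into the large one, so that they jam (over 60 N of contact force summed round the taper: a push of some 20 to 40 N) (contact force between small_beaker and large_beaker above 60 N).
It fails at once if the oil bottle is moved by more than 30 mm or tipped over (distance of oil_bottle from where it was at the start of the episode above 0.03 m or angle between oil_bottle's own z axis and vertical above 0.5 rad).
It fails at once if the tall jar is moved by more than 30 mm or tipped over (distance of tall_jar from where it was at the start of the episode above 0.03 m or angle between tall_jar's own z axis and vertical above 0.5 rad).
It fails at once if the pinch bowl is moved by more than 30 mm or tipped over (distance of pinch_bowl from where it was at the start of the episode above 0.03 m or angle between pinch_bowl's own z axis and vertical above 0.5 rad).
It also fails if it takes over 131 s, if anything falls off the work surface, if the arm or the gripper's body presses on something with over 40 N, if the wrist force passes 120 N, or if a joint passes its speed limit or range.

ROBOT

A 7-joint arm with a two-finger parallel gripper is mounted at the origin on the work surface. World frame = base frame: x ahead of the robot, y to its left, z up, the work surface at z = 0. Lengths are in m, angles in rad, forces in N, time in s.
With the tool pointing down it reaches from about 0.425 to 0.875 m from the base axis. Payload 8.4 kg.
Tool frame: the origin (TCP) lies at the very end of the fingers, on their centre line; the grasp point (between the pads) lies 19 mm behind it; z points along the fingers, y is the line along which they close (so a half turn about z gives the same grasp; the last joint's range is limited). The gripper opens to 85 mm and grips with 20 to 120 N. Pads are 22 mm wide; open, the fingers measure 114 mm over their backs; the gripper's body (76 mm by 85 mm) begins 54 mm behind the grasp point. The pads swing forward as they close: fully open they stand 13 mm farther back than shut.
Start: joints at [-1.275, 0.333, 0.04, 1.465, -0.013, 1.343, -0.059], TCP at [0.25, 0.6, 0.231] pointing down, gripper open.
Joint ranges: [-2.58, 2.58], [-0.38, 2.09], [-1.3, 1.39], [0.25, 2.4], [-1.5, 4.64], [0.08, 2.09], [-2.65, 2.65]. Speed limits (rad/s): [2.22, 2.22, 2.79, 2.79, 3.14, 3.14, 3.14].

INTERFACE

Orientations are given as a unit quaternion [w, x, y, z].
In Python, from bench import get_obs, camera, get_calibration, finish_job gives the robot as it stands.
- The arm moves only by the tool servo_tool, never from a script. Its argument "series" is a list of rows, each a list of 3 entries, a list of its own where there are three numbers: the shift along the tool's x, y, z in cm, then the turn, a rotation vector about the tool's x, y, z in rad, then the closure, from -1 (fully open) to 1 (shut). A call has 1 to 5 rows; each row is the pose to reach, as a shift and turn from the pose commanded when the call began, along the tool's axes at that moment; what a row does not reach only later rows make up. A row lasts 1/12 s, in which the tool goes at most 41.7 mm and 7.16 degrees, less where a joint would pass 70% of its speed; a pose out of reach is approached as far as the arm can. A call with a gripper value outside its range is refused whole. The fingers move at their own pace and stop on an object; the grip force is fixed at half the most. Time passes only in rows, so rows that repeat a pose let the fingers close. It gives the time, the measured TCP pose, the force, the opening and the grip force at its end, in the units of the state.
- get_obs(): the state, without advancing time (a new reading comes with each control period).
- camera(name): name is "side" or "top" or "wrist"; returns the picture (420x560x3 uint8, red, green, blue); there is no depth.
- get_calibration(name): a dict with "fx", "fy", "cx", "cy" (pixels), "camera_from_world" (4x4, takes a point from world to camera coordinates). Camera axes: x right, y down, z forward; pixel columns grow to the right and rows downward; lengths in m; the calibration is good to about 2 mm. A picture is of the moment at which its call begins: read the wrist's pose just before it. get_calibration takes no time and is no camera call; for the wrist camera it gives the pose at the moment of the call.
- finish_job(): hands the job in; it is judged then, once.
The state is a dict: "clock": time; "qpos": joint angles; "qvel": joint speeds; "joint_efforts": joint torques, N m; "ee_pos": TCP position; "ee_rot": TCP orientation; "ft_force": force on the tool from outside, world axes, zero at the start; "moment": the same for the moment, N m; "opening": finger opening in m; "finger_force": force on a finger pad.
Only numpy, scipy, OpenCV 4.12 (cv2) and the standard library are available. Lean on these libraries where they do the work, as an engineer would, in place of code of your own. Each camera call takes 0.05 s, during which the arm holds its last target. There are 200 camera calls.

## Working session

There is one attempt and no reset: what is moved stays moved. The work goes in short steps, Python scripts to look and compute and a tool call to move; the robot and the scene stay as the last step left them, time stands still between calls to the robot, and variables do not carry over. Pictures are saved under pics/ and viewed, at most 14 in all, crops included, and the job is handed in when it is done.

Besides the shell and the picture viewer there is one more tool, called after ">>>" as name([rows], argument=value, ...), one row to a line, values as JSON. servo_tool: Moves the arm, as the interface text tells. Its arguments: {"type":"object","properties":{"series":{"type":"array"}},"required":["series"]}

```bash
mkdir -p pics; ls; python3 - <<'E'
from bench import *
import cv2
for n in("top","side"):
    cv2.imwrite(f"pics/{n}0.png",camera(n)[...,::-1])
    c=get_calibration(n);print(n,c)
o=get_obs();print(o)
E
```

```text
pics
top {'fx': 426.48409856543367, 'fy': 426.48409856543367, 'cx': 283.1407249574651, 'cy': 208.62122600572016, 'camera_from_world': array([[ 0.01035108, -0.99978076, -0.01820103,  0.00574654],
       [-0.99304395, -0.00814293, -0.11746232,  0.55668037],
       [ 0.11728836,  0.01929028, -0.99291053,  1.04392503],
       [ 0.        ,  0.        ,  0.        ,  1.        ]])}
side {'fx': 391.04118580552847, 'fy': 391.04118580552847, 'cx': 272.64604139027944, 'cy': 212.52312317713304, 'camera_from_world': array([[-0.95602786, -0.29321857,  0.00579623,  0.5346884 ],
       [-0.21590174,  0.69028839, -0.69057105,  0.14208166],
       [ 0.19848718, -0.66145658, -0.72324133,  0.78703278],
       [ 0.        ,  0.        ,  0.        ,  1.        ]])}
{'clock': 0.1, 'qpos': array([-1.2751815 ,  0.33387792,  0.0398914 ,  1.46615997, -0.01340273,
        1.3432761 , -0.0585031 ]), 'qvel': array([ 3.57884320e-04, -3.14380437e-03,  9.07064935e-04, -1.85998054e-03,
       -7.55438231e-05,  3.77761327e-04,  1.88380472e-03]), 'joint_efforts': array([ 3.94064438e-03, -6.60021687e+01,  1.37032572e+00, -4.06475151e+01,
        1.69493904e-02,  8.94199067e-03,  6.09267158e-05]), 'ee_pos': array([0.24989422, 0.59961736, 0.23049728]), 'ee_rot': array([-9.24310506e-05,  1.96145415e-01,  9.80574549e-01, -7.21702597e-04]), 'ft_force': array([0.1962021 , 0.16954892, 0.00020895]), 'moment': array([ 0.00037403, -0.00053999, -0.04713372]), 'finger_force': 0.0, 'opening': 0.08530233539612393}
```

View pics/top0.png

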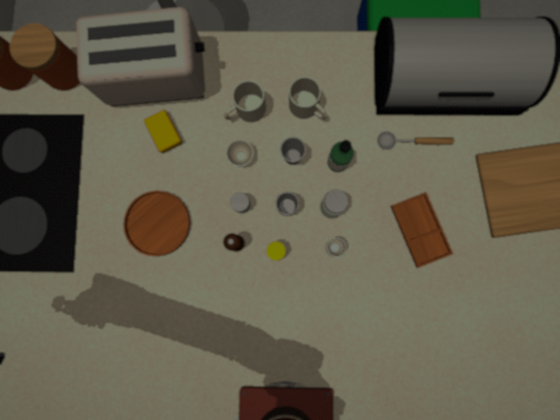

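View pics/side0.png

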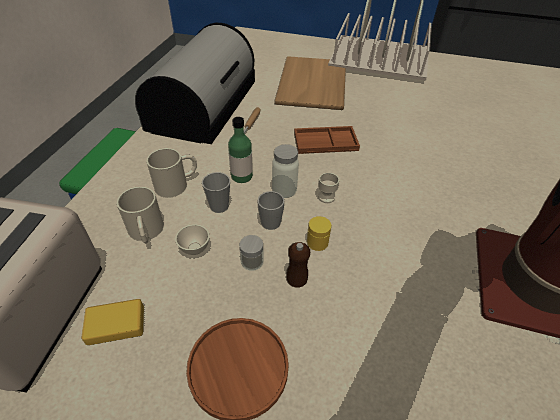

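The two views show, as top pixel / side pixel:
- **Beakers:** A at (292,151) / (217,192), and B at (287,204) / (271,210).
- **Jars:** squat jar with a steel lid at (240,202) / (251,251), and its yellow look-alike at (277,250) / (318,233).
- **Mill and egg cup:** mill at (234,242) / (298,263), egg cup at (336,245) / (328,187).
- **To be left alone:** bowl at (240,153), bottle at (341,155), tall jar at (335,203).
- **Trays:** round at (157,223), oblong at (421,230).

Either beaker could be the large one, so a close crop will settle it.

```bash
python3 - <<'E'
import cv2,numpy as np
a=cv2.imread("pics/side0.png")[160:290,180:345]; b=cv2.imread("pics/top0.png")[130:270,215:365]
a=cv2.resize(a,(400,315),interpolation=cv2.INTER_CUBIC);b=cv2.resize(b,(400,373),interpolation=cv2.INTER_CUBIC)
a=cv2.resize(cv2.imread("pics/side0.png")[160:290,180:345],None,fx=4.4,fy=4.4,interpolation=2)
cv2.imwrite("pics/c1.png",cv2.convertScaleAbs(a,alpha=1.4))
b=cv2.resize(cv2.imread("pics/top0.png")[130:270,215:365],None,fx=4.2,fy=4.2,interpolation=2)
cv2.imwrite("pics/c2.png",cv2.convertScaleAbs(b,alpha=1.5))
E
```

```text
(no output)
```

View pics/c1.png

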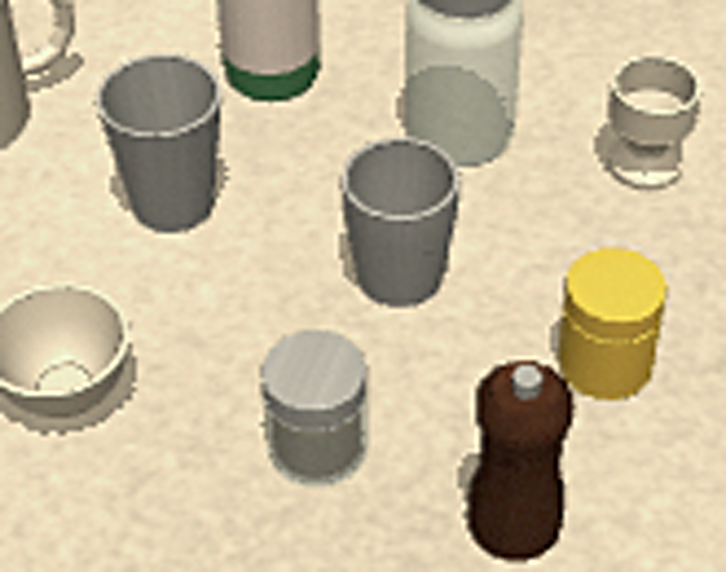

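View pics/c2.png

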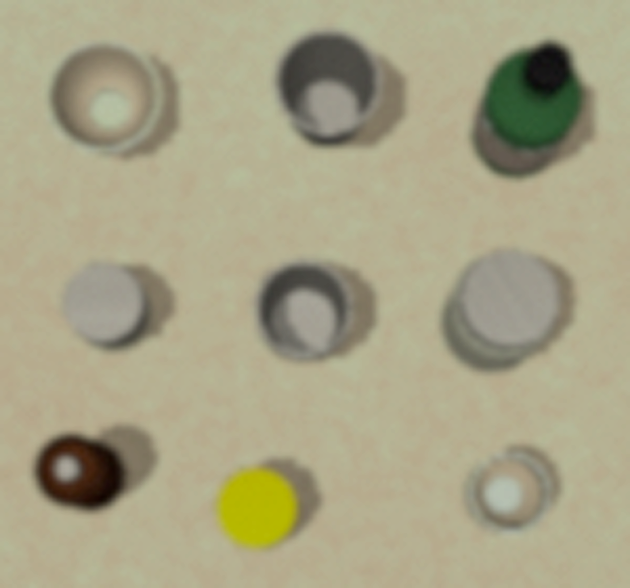

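The crops settle it. Beaker A is larger with a plain taper, so it is the large beaker. B has a straight upper band, so it is the small one. The squat jar is the clear one with the steel lid; the yellow one stays put. Next I triangulate from both views.

```bash
cat > h.py <<'E'
import numpy as np,cv2
from bench import *
from scipy.optimize import least_squares
def P(c): return np.array([[c['fx'],0,c['cx']],[0,c['fy'],c['cy']],[0,0,1]])@c['camera_from_world'][:3]
def tri(obs):
    A=np.vstack([[u*p[2]-p[0],v*p[2]-p[1]] for p,(u,v) in obs]); X=np.linalg.svd(A)[2][-1];X=X[:3]/X[3]
    r=[np.linalg.norm((p@np.r_[X,1])[:2]/(p@np.r_[X,1])[2]-uv) for p,uv in obs]; return X,max(r)
def onz(p,uv,z):
    H=p[:,[0,1,3]].copy();H[:,2]+=p[:,2]*z;q=np.linalg.solve(H,np.r_[uv,1]);return q[:2]/q[2]
E
cat > m.py <<'E'
from h import *
pt,ps=P(get_calibration("top")),P(get_calibration("side"))
T={'large':(329,83),'small':(304,310),'jar':(104,304),'mill':(66,467),'egg':(507,491),'yellow':(258,507),'bowl':(105,97),'tall':(511,300)}
S={'large':(159,96),'small':(400,179),'jar':(314,370),'mill':(528,376),'egg':(653,88),'yellow':(614,289),'bowl':(62,345)}
for k in T:
    a=np.array(T[k])/4.2+[215,130]-.4
    if k in S:
        b=np.array(S[k])/4.4+[180,160]-.4; X,r=tri([(pt,a),(ps,b)]); print(k,X.round(4),round(r,2))
    else: print(k,onz(pt,a,.12))
for n,p in(('top',pt),('side',ps)):
    im=cv2.imread(f"pics/{n}0.png");h=cv2.cvtColor(im,cv2.COLOR_BGR2HSV)
    m=cv2.inRange(h,(3,120,50),(14,255,220)); 
    m=cv2.morphologyEx(m,cv2.MORPH_CLOSE,np.ones((5,5)))
    cs=[c for c in cv2.findContours(m,0,1)[0] if cv2.contourArea(c)>800]
    for c in cs:
        (u,v),wh,an=cv2.minAreaRect(c); print(n,(round(u),round(v)),cv2.contourArea(c))
        w=np.array([onz(p,q[0],.018) for q in c.astype(float)],np.float32)
        r=cv2.minAreaRect(w*1000); print(np.round(r[0],1),np.round(r[1],1),round(r[2],1),cv2.minEnclosingCircle(w*1000))
E
python3 m.py
```

```text
large [ 0.698  -0.0127  0.0763] 0.28
small [0.5648 0.0009 0.0687] 0.25
jar [0.569  0.119  0.0569] 0.29
mill [0.4697 0.1321 0.1051] 1.05
egg [ 0.4611 -0.1179  0.0557] 0.41
yellow [0.4504 0.0268 0.0532] 0.48
bowl [0.6975 0.1234 0.0346] 1.38
tall [ 0.56504646 -0.11379249]
top (258, 404) 915.0
[81.  66.3] [72.  90.2] 1.0 ((78.60564422607422, 72.03976440429688), 51.5341682434082)
top (421, 229) 2427.5
[ 508.6 -338.9] [167.1  96.5] 21.7 ((508.81439208984375, -339.1783142089844), 93.454833984375)
top (156, 223) 3263.5
[519.3 335.8] [164.6 168.2] 0.6 ((518.9695434570312, 336.3252258300781), 84.79251861572266)
side (237, 368) 8090.0
[517.3 339.8] [167.2 168.6] 17.1 ((515.28271484375, 341.8867492675781), 87.44213104248047)
side (519, 281) 3400.0
[51.  11.3] [234.5 133.3] 89.9 ((53.78670120239258, 9.770797729492188), 127.42652130126953)
side (327, 139) 1425.0
[ 504.7 -327.8] [171.4 116.7] 21.9 ((505.26898193359375, -327.0616455078125), 102.30665588378906)
```

Triangulation came out well: heights are within 4 mm of the text and residuals are small. The side view shows the divider at (331,138), nearer the tray's low-x end, so the narrow bay lies toward low x. First I turn the tool so its y lines up with world y, which gives tool x = −world x.

>>> servo_tool([
  [[0,0,0],[0,0,-0.1],-1],
  [[0,0,0],[0,0,-0.2],-1],
  [[0,0,0],[0,0,-0.3],-1],
  [[0,0,0],[0,0,-0.395],-1],
  [[0,0,0],[0,0,-0.395],-1],
])

```text
clock: 0.52
ee_pos: [0.25, 0.5997, 0.2308]
ee_rot: [-0.0, -0.002, 1.0, -0.0]
ft_force: [-0.1, -0.1, -0.9]
opening: 0.0856
finger_force: 0.0
```

>>> servo_tool([
  [[-1.5,-3.1,0],[0,0,0],-1],
  [[-3,-6.2,0],[0,0,0],-1],
  [[-4.5,-9.3,0],[0,0,0],-1],
  [[-6,-12.4,0],[0,0,0],-1],
  [[-7.5,-15.5,0],[0,0,0],-1],
])

```text
clock: 0.93
ee_pos: [0.3254, 0.4433, 0.231]
ee_rot: [-0.0, 0.002, 1.0, -0.0]
ft_force: [1.2, 0.7, 1.3]
opening: 0.0855
finger_force: 0.0
```

>>> servo_tool([
  [[-1.5,-3.1,0],[0,0,0],-1],
  [[-3,-6.2,0],[0,0,0],-1],
  [[-4.5,-9.3,0],[0,0,0],-1],
  [[-6,-12.4,0],[0,0,0],-1],
  [[-7.5,-15.5,0],[0,0,0],-1],
])

```text
clock: 1.35
ee_pos: [0.4004, 0.2883, 0.2313]
ee_rot: [-0.0, 0.002, 1.0, 0.0]
ft_force: [1.2, -0.2, -0.0]
opening: 0.0856
finger_force: 0.0
```

>>> servo_tool([
  [[-1.4,-3.1,0],[0,0,0],-1],
  [[-2.8,-6.2,0],[0,0,0],-1],
  [[-4.2,-9.3,0],[0,0,0],-1],
  [[-5.6,-12.4,0],[0,0,0],-1],
  [[-7,-15.8,0],[0,0,0],-1],
])

```text
clock: 1.77
ee_pos: [0.4703, 0.1308, 0.2313]
ee_rot: [-0.0, 0.001, 1.0, 0.0]
ft_force: [-0.0, 0.4, 0.7]
opening: 0.0854
finger_force: 0.0
```

>>> servo_tool([
  [[0,0,0],[0,0,0],-1],
  [[0,0,0],[0,0,0],-1],
  [[0,0,0],[0,0,0],-1],
])

```text
clock: 2.02
ee_pos: [0.4698, 0.1324, 0.2312]
ee_rot: [-0.0, 0.001, 1.0, 0.0]
ft_force: [-0.3, -0.1, 0.7]
opening: 0.0854
finger_force: 0.0
```

```bash
python3 - <<'E'
from h import *
c=get_calibration("wrist");np.save("pics/w1.npy",P(c))
im=camera("wrist")[...,::-1];cv2.imwrite("pics/w1.png",im)
M=c['camera_from_world'];print(-M[:3,:3].T@M[:3,3],M[:3,:3].round(2))
for k,X in dict(mill=(.4697,.1321,.106),jar=(.569,.119,.06),small=(.565,.001,.072),yellow=(.45,.027,.06)).items():
    q=P(c)@np.r_[X,1];print(k,(q[:2]/q[2]).round(1))
E
```

```text
[0.40089807 0.13291967 0.37507787] [[ 0.    1.    0.  ]
 [ 0.96 -0.    0.27]
 [ 0.27  0.   -0.96]]
mill [281.3 196.9]
jar [267.6 288.2]
small [135.3 290.8]
yellow [156.6 160.9]
```

View pics/w1.png

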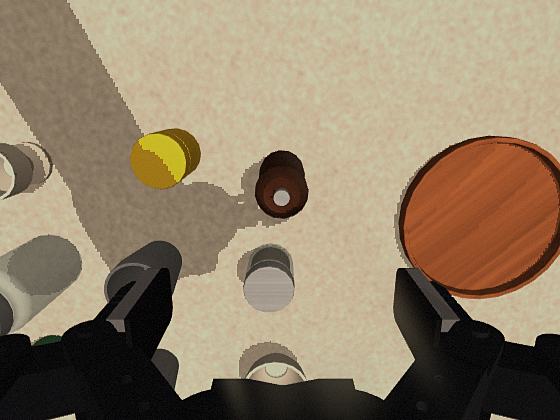

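The wrist view shows the mill nut at (281,198), the jar lid at (269,289) and the yellow jar at (158,161). All are within about 1.5 px of prediction, so the positions hold. I go down on the mill and grip it.

>>> servo_tool([
  [[0,0,3.5],[0,0,0],-1],
  [[0,0,7],[0,0,0],-1],
  [[0,0,10.5],[0,0,0],-1],
  [[0,0,14],[0,0,0],-1],
  [[0,0,16.5],[0,0,0],-1],
])

```text
clock: 2.48
ee_pos: [0.4682, 0.1331, 0.0635]
ee_rot: [-0.001, -0.001, 1.0, -0.0]
ft_force: [0.3, -1.4, -0.2]
opening: 0.0853
finger_force: 0.0
```

>>> servo_tool([
  [[0,0,1.5],[0,0,0],-1],
  [[0,0,2.7],[0,0,0],-1],
  [[0,0,2.7],[0,0,0],-1],
  [[0,0,2.7],[0,0,0],0.3],
  [[0,0,2.7],[0,0,0],1],
])

```text
clock: 2.9
ee_pos: [0.4704, 0.1329, 0.0401]
ee_rot: [0.0, -0.0, 1.0, 0.0]
ft_force: [-0.2, -0.1, 0.3]
opening: 0.0641
finger_force: 0.0
```

>>> servo_tool([
  [[0,0,0],[0,0,0],1],
  [[0,0,0],[0,0,0],1],
  [[0,0,0],[0,0,0],1],
  [[0,0,0],[0,0,0],1],
  [[0,0,0],[0,0,0],1],
])

```text
clock: 3.32
ee_pos: [0.471, 0.1323, 0.0404]
ee_rot: [0.001, 0.0, 1.0, 0.001]
ft_force: [-0.4, -0.4, 7.0]
opening: 0.0373
finger_force: 53.6
```

>>> servo_tool([
  [[0,0,-2],[0,0,0],1],
  [[0,0,-5],[0,0,0],1],
  [[0,0,-8],[0,0,0],1],
  [[-0.2,3,-8],[0,0,0],1],
  [[-0.4,6.5,-8],[0,0,0],1],
])

```text
clock: 3.73
ee_pos: [0.4757, 0.196, 0.1218]
ee_rot: [0.002, 0.002, 1.0, 0.001]
ft_force: [0.4, 0.6, -1.8]
opening: 0.0376
finger_force: 55.6
```

>>> servo_tool([
  [[-0.2,3.5,0],[0,0,0],1],
  [[-0.4,7,0],[0,0,0],1],
  [[-0.6,10.5,0],[0,0,0],1],
  [[-0.6,13,0],[0,0,0],1],
  [[-0.6,14.1,0],[0,0,0],1],
])

```text
clock: 4.15
ee_pos: [0.4786, 0.3425, 0.119]
ee_rot: [-0.0, -0.002, 1.0, 0.001]
ft_force: [-0.7, 0.7, -2.9]
opening: 0.0376
finger_force: 55.6
```

>>> servo_tool([
  [[0,0,0],[0,0,0],1],
  [[0,0,2],[0,0,0],1],
  [[0,0,4],[0,0,0],1],
  [[0,0,6],[0,0,0],1],
  [[0,0,6],[0,0,0],1],
])

```text
clock: 4.57
ee_pos: [0.4782, 0.3346, 0.0555]
ee_rot: [-0.002, 0.001, 1.0, -0.002]
ft_force: [-1.1, -0.3, -2.0]
opening: 0.0375
finger_force: 55.6
```

>>> servo_tool([
  [[0,0,0.6],[0,0,0],1],
  [[0,0,0.6],[0,0,0],1],
  [[0,0,0.6],[0,0,0],1],
  [[0,0,0.6],[0,0,0],1],
])

```text
clock: 4.9
ee_pos: [0.4807, 0.3382, 0.0545]
ee_rot: [0.001, 0.0, 1.0, 0.001]
ft_force: [-0.7, 0.0, -2.3]
opening: 0.0376
finger_force: 55.6
```

>>> servo_tool([
  [[0,0,0.4],[0,0,0],1],
  [[0,0,0.6],[0,0,0],1],
  [[0,0,0.7],[0,0,0],1],
  [[0,0,0.7],[0,0,0],1],
])

```text
clock: 5.23
ee_pos: [0.4803, 0.338, 0.0466]
ee_rot: [0.0, -0.0, 1.0, 0.0]
ft_force: [-0.7, -1.4, 0.5]
opening: 0.0372
finger_force: 55.3
```

>>> servo_tool([
  [[0,0,0],[0,0,0],-1],
  [[0,0,0],[0,0,0],-1],
  [[0,0,0],[0,0,0],-1],
  [[0,0,0],[0,0,0],-1],
  [[0,0,0],[0,0,0],-1],
])

```text
clock: 5.65
ee_pos: [0.4801, 0.3381, 0.0464]
ee_rot: [0.0, -0.0, 1.0, 0.0]
ft_force: [0.1, -0.0, -0.5]
opening: 0.0856
finger_force: 0.0
```

>>> servo_tool([
  [[0,0,-3],[0,0,0],-1],
  [[0,0,-6.5],[0,0,0],-1],
  [[0,0,-10],[0,0,0],-1],
  [[0,0,-13.5],[0,0,0],-1],
  [[0,0,-15],[0,0,0],-1],
])

```text
clock: 6.07
ee_pos: [0.4815, 0.3389, 0.2015]
ee_rot: [0.002, 0.0, 1.0, 0.002]
ft_force: [0.1, 0.6, 0.5]
opening: 0.0858
finger_force: 0.0
```

>>> servo_tool([
  [[-1.5,-3.5,0],[0,0,0],-1],
  [[-3,-7,0],[0,0,0],-1],
  [[-4.5,-10.5,0],[0,0,0],-1],
  [[-6,-14,0],[0,0,0],-1],
  [[-7.5,-17.5,0],[0,0,0],-1],
])

```text
clock: 6.48
ee_pos: [0.5555, 0.1613, 0.1966]
ee_rot: [0.0, -0.0, 1.0, 0.0]
ft_force: [0.5, -0.0, 0.1]
opening: 0.0857
finger_force: 0.0
```

>>> servo_tool([
  [[-1.3,-3,0],[0,0,0],-1],
  [[-1.4,-4.3,0],[0,0,0],-1],
  [[-1.4,-4.3,0],[0,0,0],-1],
  [[-1.4,-4.3,0],[0,0,0],-1],
])

```text
clock: 6.82
ee_pos: [0.569, 0.1197, 0.1963]
ee_rot: [-0.0, 0.001, 1.0, 0.0]
ft_force: [-0.4, 0.9, -0.4]
opening: 0.0852
finger_force: 0.0
```

>>> servo_tool([
  [[0,0,3.5],[0,0,0],-1],
  [[0,0,7],[0,0,0],-1],
  [[0,0,10.5],[0,0,0],-1],
  [[0,0,13.5],[0,0,0],-1],
  [[0,0,15.5],[0,0,0],-1],
])

```text
clock: 7.23
ee_pos: [0.5668, 0.1223, 0.0381]
ee_rot: [-0.002, -0.002, 1.0, -0.0]
ft_force: [-0.3, -0.2, 0.3]
opening: 0.0851
finger_force: 0.0
```

>>> servo_tool([
  [[0,0,1.5],[0,0,0],-1],
  [[0,0,2.3],[0,0,0],-1],
  [[0,0,2.3],[0,0,0],-1],
  [[0,0,2.3],[0,0,0],0.3],
  [[0,0,2.3],[0,0,0],1],
])

```text
clock: 7.65
ee_pos: [0.5698, 0.1209, 0.0196]
ee_rot: [0.001, -0.0, 1.0, 0.0]
ft_force: [-0.3, -0.1, 0.3]
opening: 0.064
finger_force: 0.0
```

>>> servo_tool([
  [[0,0,0],[0,0,0],1],
  [[0,0,0],[0,0,0],1],
  [[0,0,0],[0,0,0],1],
  [[0,0,0],[0,0,0],1],
  [[0,0,0],[0,0,0],1],
])

```text
clock: 8.07
ee_pos: [0.5701, 0.1204, 0.0199]
ee_rot: [0.001, -0.0, 1.0, 0.001]
ft_force: [-2.0, 0.4, 6.7]
opening: 0.0468
finger_force: 61.7
```

>>> servo_tool([
  [[0,0,-3],[0,0,0],1],
  [[0,0,-7],[0,0,0],1],
  [[0,0,-11],[0,0,0],1],
  [[0,0,-15],[0,0,0],1],
  [[0,0,-19],[0,0,0],1],
])

```text
clock: 8.48
ee_pos: [0.5687, 0.1197, 0.2108]
ee_rot: [0.0, 0.0, 1.0, 0.0]
ft_force: [1.9, 0.5, -1.3]
opening: 0.0469
finger_force: 62.2
```

>>> servo_tool([
  [[0,0,-2],[0,0,0],1],
  [[0.5,-3.5,-2],[0,0,0],1],
  [[1,-7,-2],[0,0,0],1],
  [[1.5,-10.5,-2],[0,0,0],1],
  [[2,-14,-2],[0,0,0],1],
])

```text
clock: 8.9
ee_pos: [0.5486, -0.0214, 0.2289]
ee_rot: [0.0, -0.0, 1.0, 0.0]
ft_force: [1.1, -0.2, -1.7]
opening: 0.0468
finger_force: 62.2
```

>>> servo_tool([
  [[0.6,-4,0],[0,0,0],1],
  [[1.2,-8,0],[0,0,0],1],
  [[1.8,-12,0],[0,0,0],1],
  [[2.4,-16,0],[0,0,0],1],
  [[3,-19,0],[0,0,0],1],
])

```text
clock: 9.32
ee_pos: [0.5179, -0.2137, 0.2291]
ee_rot: [0.001, 0.001, 1.0, -0.0]
ft_force: [-0.0, -0.9, -1.2]
opening: 0.047
finger_force: 62.2
```

>>> servo_tool([
  [[0,0,0],[0,0,0],1],
  [[0,0,0],[0,0,0],1],
  [[0,0,0],[0,0,0],1],
])

```text
clock: 9.57
ee_pos: [0.5192, -0.2095, 0.2285]
ee_rot: [0.0, -0.0, 1.0, 0.0]
ft_force: [0.8, 0.6, -1.4]
opening: 0.0471
finger_force: 62.3
```

```bash
python3 - <<'E'
from h import *
c=get_calibration("wrist");p=P(c);np.save("pics/w2.npy",p)
im=camera("wrist")[...,::-1];cv2.imwrite("pics/w2.png",im)
h=cv2.cvtColor(im,cv2.COLOR_BGR2HSV);m=cv2.inRange(h,(3,120,50),(14,255,255));m=cv2.morphologyEx(m,cv2.MORPH_CLOSE,np.ones((5,5)))
for k in cv2.findContours(m,0,1)[0]:
    if cv2.contourArea(k)>1500:
        w=np.array([onz(p,q[0],.018) for q in k.astype(float)],np.float32)*1000
        print(cv2.boundingRect(k),cv2.minAreaRect(w))
for X in((.4626,-.3572,.006),(.5388,-.3269,.006)):
    q=p@np.r_[X,1];print((q[:2]/q[2]).round(1))
E
```

```text
(53, 55, 176, 204) ((507.92431640625, -338.27325439453125), (170.59970092773438, 100.60388946533203), 21.939430236816406)
[125.8 113.3]
[164.7 191.7]
```

View pics/w2.png

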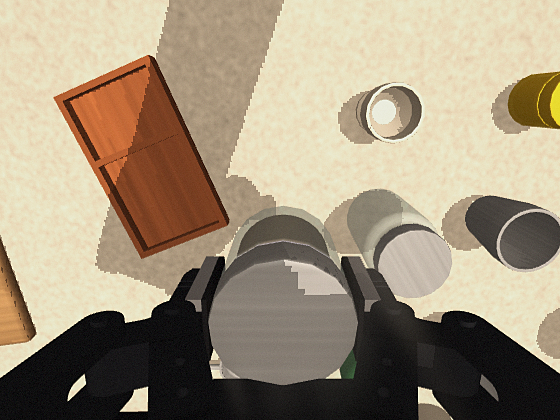

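The wrist view puts the oblong tray's corners at (55,97), (152,56), (228,222) and (142,257). The divider is at about (137,150), and the narrow bay's predicted middle at (126,113) sits in the smaller bay. I place the jar there.

>>> servo_tool([
  [[1.4,-3.7,0],[0,0,0],1],
  [[2.8,-7.4,0],[0,0,0],1],
  [[4.2,-11,0],[0,0,0],1],
  [[5.5,-14,0],[0,0,0],1],
  [[5.7,-14.75,0],[0,0,0],1],
])

```text
clock: 10.03
ee_pos: [0.4592, -0.3619, 0.2288]
ee_rot: [-0.0, 0.002, 1.0, -0.001]
ft_force: [-0.9, -0.1, -1.6]
opening: 0.047
finger_force: 62.5
```

>>> servo_tool([
  [[0,0,3],[0,0,0],1],
  [[0,0,6.5],[0,0,0],1],
  [[0,0,10],[0,0,0],1],
  [[0,0,13.5],[0,0,0],1],
  [[0,0,16],[0,0,0],1],
])

```text
clock: 10.45
ee_pos: [0.4623, -0.3549, 0.0653]
ee_rot: [-0.001, -0.001, 1.0, 0.001]
ft_force: [-0.3, -0.1, -1.9]
opening: 0.0469
finger_force: 62.5
```

>>> servo_tool([
  [[0,0,1],[0,0,0],1],
  [[0,0,2],[0,0,0],1],
  [[0,0,2],[0,0,0],1],
  [[0,0,2],[0,0,0],1],
  [[0,0,2],[0,0,0],1],
])

```text
clock: 10.87
ee_pos: [0.4633, -0.358, 0.05]
ee_rot: [0.001, -0.0, 1.0, -0.001]
ft_force: [-0.6, 0.4, -1.2]
opening: 0.0471
finger_force: 62.5
```

>>> servo_tool([
  [[0,0,0.8],[0,0,0],1],
  [[0,0,1.6],[0,0,0],1],
  [[0,0,2],[0,0,0],1],
  [[0,0,2.3],[0,0,0],1],
  [[0,0,2.3],[0,0,0],1],
])

```text
clock: 11.28
ee_pos: [0.4619, -0.3572, 0.0259]
ee_rot: [-0.0, 0.0, 1.0, 0.001]
ft_force: [-4.8, 5.1, 11.8]
opening: 0.0471
finger_force: 63.5
```

>>> servo_tool([
  [[0,0,0],[0,0,0],1],
  [[0,0,0],[0,0,0],1],
])

```text
clock: 11.45
ee_pos: [0.4619, -0.3571, 0.0259]
ee_rot: [-0.0, 0.0, 1.0, 0.001]
ft_force: [-4.6, 5.0, 10.3]
opening: 0.0469
finger_force: 63.5
```

>>> servo_tool([
  [[0,0,0],[0,0,0],-1],
  [[0,0,0],[0,0,0],-1],
  [[0,0,0],[0,0,0],-1],
  [[0,0,0],[0,0,0],-1],
  [[0,0,0],[0,0,0],-1],
])

```text
clock: 11.87
ee_pos: [0.4621, -0.3575, 0.0252]
ee_rot: [-0.0, -0.0, 1.0, -0.0]
ft_force: [0.0, -0.4, 0.0]
opening: 0.0851
finger_force: 0.0
```

>>> servo_tool([
  [[0,0,-2.5],[0,0,0],-1],
  [[0,0,-6],[0,0,0],-1],
  [[0,0,-9.5],[0,0,0],-1],
  [[0,0,-13],[0,0,0],-1],
  [[0,0,-16],[0,0,0],-1],
])

```text
clock: 12.28
ee_pos: [0.4621, -0.3579, 0.1877]
ee_rot: [0.0, 0.0, 1.0, -0.0]
ft_force: [1.5, 0.5, -0.4]
opening: 0.0855
finger_force: 0.0
```

```bash
python3 - <<'E'
from h import *
p=np.load("pics/w2.npy")
print("egg",onz(p,(391,112),.06),"small",onz(p,(528,239),.072))
E
```

```text
egg [ 0.45958187 -0.12141732] small [5.64175285e-01 5.47182262e-04]
```

>>> servo_tool([
  [[0,4,0],[0,0,0],-1],
  [[0,8,0],[0,0,0],-1],
  [[0.1,12,0],[0,0,0],-1],
  [[0.2,16,0],[0,0,0],-1],
  [[0.2,20,0],[0,0,0],-1],
])

```text
clock: 12.7
ee_pos: [0.4596, -0.1558, 0.1855]
ee_rot: [0.0, 0.0, 1.0, 0.0]
ft_force: [0.4, 0.4, -0.0]
opening: 0.0855
finger_force: 0.0
```

>>> servo_tool([
  [[0,3,0],[0,0,0],-1],
  [[0,3.75,0],[0,0,0],-1],
  [[0,3.75,2],[0,0,0],-1],
  [[0,3.75,5.5],[0,0,0],-1],
  [[0,3.75,9],[0,0,0],-1],
])

```text
clock: 13.12
ee_pos: [0.4613, -0.1203, 0.0953]
ee_rot: [0.002, -0.0, 1.0, 0.0]
ft_force: [1.5, 0.1, -1.0]
opening: 0.0855
finger_force: 0.0
```

>>> servo_tool([
  [[0,0,3],[0,0,0],-1],
  [[0,0,5.5],[0,0,0],-1],
  [[0,0,7.2],[0,0,0],-1],
  [[0,0,7.2],[0,0,0],-1],
  [[0,0,7.2],[0,0,0],-1],
])

```text
clock: 13.53
ee_pos: [0.4596, -0.1207, 0.0231]
ee_rot: [-0.001, 0.0, 1.0, -0.0]
ft_force: [0.8, -0.7, 0.3]
opening: 0.0854
finger_force: 0.0
```

>>> servo_tool([
  [[0,0,0],[0,0,0],0.3],
  [[0,0,0],[0,0,0],1],
  [[0,0,0],[0,0,0],1],
  [[0,0,0],[0,0,0],1],
  [[0,0,0],[0,0,0],1],
])

```text
clock: 13.95
ee_pos: [0.4616, -0.12, 0.025]
ee_rot: [0.002, -0.0, 1.0, 0.0]
ft_force: [-1.5, 0.5, 11.2]
opening: 0.0447
finger_force: 59.2
```

>>> servo_tool([
  [[0,0,0],[0,0,0],1],
  [[0,0,0],[0,0,0],1],
  [[0,0,0],[0,0,0],1],
])

```text
clock: 14.2
ee_pos: [0.4616, -0.12, 0.025]
ee_rot: [0.001, -0.0, 1.0, 0.0]
ft_force: [-1.7, 1.3, 11.2]
opening: 0.0445
finger_force: 59.3
```

>>> servo_tool([
  [[0,0,-2],[0,0,0],1],
  [[0,0,-5],[0,0,0],1],
  [[0,0,-9],[0,0,0],1],
  [[0,0,-12],[0,0,0],1],
  [[0,0,-14],[0,0,0],1],
])

```text
clock: 14.62
ee_pos: [0.4612, -0.1204, 0.1671]
ee_rot: [0.002, 0.0, 1.0, 0.0]
ft_force: [0.6, 0.4, -1.7]
opening: 0.0448
finger_force: 61.2
```

```bash
python3 - <<'E'
from h import *
a=camera("wrist")[...,::-1]
b=camera("side")[...,::-1]
cv2.imwrite("pics/e1.png",np.hstack([cv2.resize(a,(400,300)),cv2.resize(b[40:340,160:560],(400,300))]))
E
```

```text
(no output)
```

View pics/e1.png

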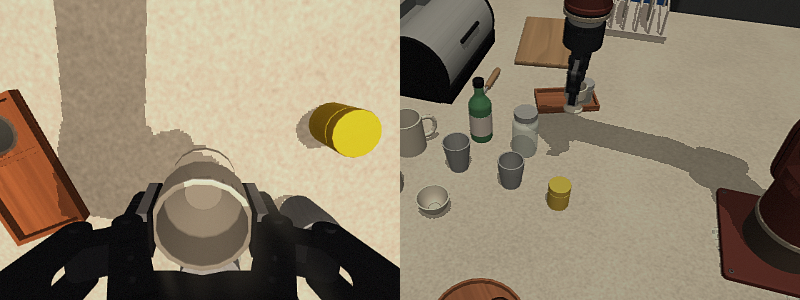

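The egg cup is held upright between the pads: bowl at (202,225), foot at (205,155). I carry it to the round tray.

>>> servo_tool([
  [[-0.8,3.8,0],[0,0,0],1],
  [[-1.6,7.6,0],[0,0,0],1],
  [[-2.4,11.4,0],[0,0,0],1],
  [[-3.2,15.2,0],[0,0,0],1],
  [[-4,19,0],[0,0,0],1],
])

```text
clock: 15.13
ee_pos: [0.4997, 0.0718, 0.1628]
ee_rot: [-0.0, 0.0, 1.0, 0.0]
ft_force: [0.3, -0.1, -1.4]
opening: 0.0448
finger_force: 61.3
```

>>> servo_tool([
  [[-0.8,3.8,0],[0,0,0],1],
  [[-1.6,7.6,0],[0,0,0],1],
  [[-2.4,11.4,0],[0,0,0],1],
  [[-3.2,15.2,0],[0,0,0],1],
  [[-4,19,0],[0,0,0],1],
])

```text
clock: 15.55
ee_pos: [0.5397, 0.2618, 0.1625]
ee_rot: [-0.0, -0.0, 1.0, -0.0]
ft_force: [0.9, 0.4, -1.0]
opening: 0.0444
finger_force: 61.3
```

>>> servo_tool([
  [[-0.8,3.8,0],[0,0,0],1],
  [[-1.4,6.8,0],[0,0,0],1],
  [[-1.4,7.8,0],[0,0,0],1],
  [[-1.4,7.8,0],[0,0,0],1],
  [[-1.4,7.8,0],[0,0,0],1],
])

```text
clock: 15.97
ee_pos: [0.5536, 0.3376, 0.1622]
ee_rot: [-0.001, -0.0, 1.0, -0.001]
ft_force: [-0.1, -1.3, -1.1]
opening: 0.0443
finger_force: 61.4
```

>>> servo_tool([
  [[0,0,3],[0,0,0],1],
  [[0,0,6],[0,0,0],1],
  [[0,0,9],[0,0,0],1],
  [[0,0,11],[0,0,0],1],
  [[0,0,12],[0,0,0],1],
])

```text
clock: 16.38
ee_pos: [0.5528, 0.3345, 0.0402]
ee_rot: [-0.002, 0.001, 1.0, -0.002]
ft_force: [-0.9, -0.1, -1.6]
opening: 0.0444
finger_force: 61.4
```

>>> servo_tool([
  [[0,0,0],[0,0,0],1],
  [[0,0,0],[0,0,0],1],
  [[0,0,0],[0,0,0],1],
])

```text
clock: 16.63
ee_pos: [0.5552, 0.3379, 0.0452]
ee_rot: [0.001, 0.0, 1.0, 0.001]
ft_force: [-0.8, 0.6, -0.5]
opening: 0.0445
finger_force: 61.4
```

>>> servo_tool([
  [[0,0,0.5],[0,0,0],1],
  [[0,0,0.9],[0,0,0],1],
  [[0,0,1.2],[0,0,0],1],
  [[0,0,1.2],[0,0,0],1],
  [[0,0,1.2],[0,0,0],1],
])

```text
clock: 17.05
ee_pos: [0.554, 0.3381, 0.0313]
ee_rot: [-0.0, -0.0, 1.0, -0.0]
ft_force: [0.1, 0.2, -2.4]
opening: 0.0447
finger_force: 61.4
```

>>> servo_tool([
  [[0,0,0.1],[0,0,0],1],
  [[0,0,0.15],[0,0,0],1],
  [[0,0,0.15],[0,0,0],1],
  [[0,0,0.15],[0,0,0],1],
])

```text
clock: 17.38
ee_pos: [0.5546, 0.3382, 0.0311]
ee_rot: [0.001, -0.0, 1.0, 0.0]
ft_force: [-2.3, -1.4, 8.5]
opening: 0.0446
finger_force: 61.8
```

>>> servo_tool([
  [[0,0,0],[0,0,0],-1],
  [[0,0,0],[0,0,0],-1],
  [[0,0,0],[0,0,0],-1],
  [[0,0,0],[0,0,0],-1],
  [[0,0,0],[0,0,0],-1],
])

```text
clock: 17.8
ee_pos: [0.5539, 0.338, 0.0296]
ee_rot: [-0.0, -0.0, 1.0, -0.0]
ft_force: [-0.3, -0.9, 0.4]
opening: 0.0855
finger_force: 0.0
```

>>> servo_tool([
  [[0,0,-3],[0,0,0],-1],
  [[0,0,-7],[0,0,0],-1],
  [[0,0,-11],[0,0,0],-1],
  [[0,0,-15],[0,0,0],-1],
  [[0,0,-19],[0,0,0],-1],
])

```text
clock: 18.22
ee_pos: [0.5538, 0.3377, 0.2217]
ee_rot: [-0.0, 0.0, 1.0, -0.0]
ft_force: [0.9, 1.4, 0.4]
opening: 0.0852
finger_force: 0.0
```

>>> servo_tool([
  [[-1.5,-3.5,0],[0,0,0],-1],
  [[-3,-7,0],[0,0,0],-1],
  [[-4.5,-10.5,0],[0,0,0],-1],
  [[-6,-14,0],[0,0,0],-1],
  [[-7.5,-17.5,0],[0,0,0],-1],
])

```text
clock: 18.63
ee_pos: [0.6295, 0.1613, 0.22]
ee_rot: [0.0, -0.0, 1.0, 0.0]
ft_force: [1.0, -0.1, -0.1]
opening: 0.0854
finger_force: 0.0
```

>>> servo_tool([
  [[-1.5,-3.5,0],[0,0,0],-1],
  [[-3,-7,0],[0,0,0],-1],
  [[-4.5,-10.5,0],[0,0,0],-1],
  [[-6,-14,0],[0,0,0],-1],
  [[-6.9,-17.6,0],[0,0,0],-1],
])

```text
clock: 19.05
ee_pos: [0.699, -0.0143, 0.2195]
ee_rot: [-0.0, -0.0, 1.0, -0.0]
ft_force: [0.9, -0.4, 0.7]
opening: 0.0856
finger_force: 0.0
```

>>> servo_tool([
  [[0,0,0],[0,0,0],-1],
  [[0,0,0],[0,0,0],-1],
  [[0,0,0],[0,0,0],-1],
])

```text
clock: 19.3
ee_pos: [0.698, -0.0126, 0.2195]
ee_rot: [-0.0, 0.0, 1.0, 0.0]
ft_force: [-0.6, 0.1, -0.3]
opening: 0.0856
finger_force: 0.0
```

```bash
python3 - <<'E'
from h import *
c=get_calibration("wrist");p=P(c);np.save("pics/w3.npy",p)
cv2.imwrite("pics/w3.png",camera("wrist")[...,::-1])
for X in((.698,-.0127,.08),(.698,-.0127,0),(.5645,.0007,.072)):
    q=p@np.r_[X,1];print((q[:2]/q[2]).round(1))
E
```

```text
[281.6 192.5]
[281.7 173.2]
[300.8   4. ]
```

View pics/w3.png

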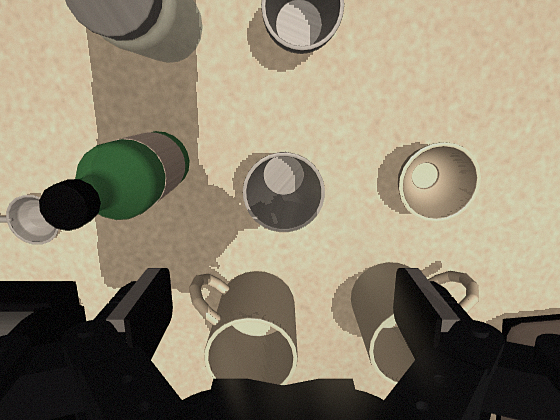

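The wrist view shows the large beaker's rim centred at (283,191), against a prediction of (282,192). The bottle at (130,175) and the bowl at (438,180) are clear of the fingers. I go down and grip it.

>>> servo_tool([
  [[0,0.1,3.5],[0,0,0],-1],
  [[0,0.1,7],[0,0,0],-1],
  [[0,0.1,10.5],[0,0,0],-1],
  [[0,0.1,14],[0,0,0],-1],
  [[0,0.1,16.5],[0,0,0],-1],
])

```text
clock: 19.77
ee_pos: [0.6965, -0.0092, 0.0516]
ee_rot: [-0.001, -0.002, 1.0, 0.0]
ft_force: [0.7, 0.1, -0.2]
opening: 0.0856
finger_force: 0.0
```

>>> servo_tool([
  [[0,0,1.5],[0,0,0],-1],
  [[0,0,2.4],[0,0,0],-1],
  [[0,0,2.4],[0,0,0],-1],
  [[0,0,2.4],[0,0,0],-0.2],
  [[0,0,2.4],[0,0,0],0.3],
])

```text
clock: 20.18
ee_pos: [0.6995, -0.0118, 0.0329]
ee_rot: [0.001, -0.0, 1.0, 0.0]
ft_force: [0.1, 0.5, 0.3]
opening: 0.0641
finger_force: 0.0
```

>>> servo_tool([
  [[0,0,0],[0,0,0],1],
  [[0,0,0],[0,0,0],1],
  [[0,0,0],[0,0,0],1],
  [[0,0,0],[0,0,0],1],
  [[0,0,0],[0,0,0],1],
])

```text
clock: 20.6
ee_pos: [0.6997, -0.0118, 0.0338]
ee_rot: [0.002, -0.0, 1.0, 0.0]
ft_force: [-1.8, 0.9, 5.4]
opening: 0.0608
finger_force: 63.3
```

>>> servo_tool([
  [[0,0,-1],[0,0,0],1],
  [[0,0,-3],[0,0,0],1],
  [[0,0,-5],[0,0,0],1],
  [[0,0,-5],[0,0,0],1],
  [[0,0,-5],[0,0,0],1],
])

```text
clock: 21.02
ee_pos: [0.6995, -0.0121, 0.0836]
ee_rot: [0.002, -0.0, 1.0, 0.0]
ft_force: [-0.1, -0.6, -1.6]
opening: 0.0608
finger_force: 64.7
```

>>> servo_tool([
  [[0,0,-3.5],[0,0,0],1],
  [[0,0,-7],[0,0,0],1],
  [[0,0,-10.5],[0,0,0],1],
  [[0,0,-14],[0,0,0],1],
  [[0,0,-17.5],[0,0,0],1],
])

```text
clock: 21.43
ee_pos: [0.6975, -0.012, 0.257]
ee_rot: [-0.0, -0.0, 1.0, -0.0]
ft_force: [0.9, -0.7, -2.1]
opening: 0.061
finger_force: 65.2
```

>>> servo_tool([
  [[2,0,0],[0,0,0],1],
  [[5,-2,0],[0,0,0],1],
  [[8,-4,0],[0,0,0],1],
  [[10,-7,0],[0,0,0],1],
  [[11,-10.5,0],[0,0,0],1],
])

```text
clock: 21.85
ee_pos: [0.5858, -0.1163, 0.2557]
ee_rot: [-0.0, -0.001, 1.0, 0.001]
ft_force: [2.3, -0.5, -0.3]
opening: 0.061
finger_force: 65.2
```

>>> servo_tool([
  [[1,-3.8,0],[0,0,0],1],
  [[2,-7.6,0],[0,0,0],1],
  [[3,-11.4,0],[0,0,0],1],
  [[4,-15.2,0],[0,0,0],1],
  [[5.1,-18.5,0],[0,0,0],1],
])

```text
clock: 22.27
ee_pos: [0.5358, -0.3043, 0.2555]
ee_rot: [-0.0, 0.0, 1.0, -0.0]
ft_force: [0.9, 0.0, -1.2]
opening: 0.0608
finger_force: 65.2
```

>>> servo_tool([
  [[0,-2,0],[0,0,0],1],
  [[0,-2.4,0],[0,0,0],1],
  [[0,-2.4,0],[0,0,0],1],
  [[0,-2.4,0],[0,0,0],1],
])

```text
clock: 22.6
ee_pos: [0.5374, -0.3249, 0.2552]
ee_rot: [-0.0, -0.0, 1.0, 0.0]
ft_force: [-0.4, 0.5, -2.2]
opening: 0.061
finger_force: 65.2
```

>>> servo_tool([
  [[0,0,4],[0,0,0],1],
  [[0,0,8],[0,0,0],1],
  [[0,0,12],[0,0,0],1],
  [[0,0,15.5],[0,0,0],1],
  [[0,0,18],[0,0,0],1],
])

```text
clock: 23.02
ee_pos: [0.5368, -0.3225, 0.0722]
ee_rot: [-0.001, -0.002, 1.0, 0.001]
ft_force: [0.0, 0.3, -1.6]
opening: 0.061
finger_force: 65.2
```

>>> servo_tool([
  [[0,0,1],[0,0,0],1],
  [[0,0,1.4],[0,0,0],1],
  [[0,0,1.4],[0,0,0],1],
  [[0,0,1.4],[0,0,0],1],
  [[0,0,1.4],[0,0,0],1],
])

```text
clock: 23.43
ee_pos: [0.5385, -0.3264, 0.0639]
ee_rot: [0.001, -0.0, 1.0, -0.001]
ft_force: [0.5, -0.8, -0.5]
opening: 0.0606
finger_force: 65.2
```

>>> servo_tool([
  [[0,0,0.7],[0,0,0],1],
  [[0,0,1.4],[0,0,0],1],
  [[0,0,1.8],[0,0,0],1],
  [[0,0,1.9],[0,0,0],1],
  [[0,0,1.9],[0,0,0],1],
])

```text
clock: 23.85
ee_pos: [0.5368, -0.3259, 0.0422]
ee_rot: [-0.001, -0.0, 1.0, 0.0]
ft_force: [0.0, -1.5, -1.4]
opening: 0.0608
finger_force: 65.2
```

>>> servo_tool([
  [[0,0,0.2],[0,0,0],1],
  [[0,0,0.35],[0,0,0],1],
  [[0,0,0.4],[0,0,0],1],
  [[0,0,0.4],[0,0,0],1],
])

```text
clock: 24.18
ee_pos: [0.5376, -0.3262, 0.0398]
ee_rot: [0.001, -0.0, 1.0, -0.0]
ft_force: [-2.8, 1.6, 6.7]
opening: 0.0613
finger_force: 64.8
```

>>> servo_tool([
  [[0,0,0],[0,0,0],-1],
  [[0,0,0],[0,0,0],-1],
  [[0,0,0],[0,0,0],-1],
  [[0,0,0],[0,0,0],-1],
  [[0,0,0],[0,0,0],-1],
])

```text
clock: 24.6
ee_pos: [0.5372, -0.326, 0.0388]
ee_rot: [-0.0, -0.0, 1.0, -0.0]
ft_force: [0.5, 0.4, -0.3]
opening: 0.0852
finger_force: 0.0
```

>>> servo_tool([
  [[0,0,-3],[0,0,0],-1],
  [[0,0,-7],[0,0,0],-1],
  [[0,0,-11],[0,0,0],-1],
  [[0,0,-15],[0,0,0],-1],
  [[0,0,-19],[0,0,0],-1],
])

```text
clock: 25.02
ee_pos: [0.5367, -0.326, 0.2308]
ee_rot: [-0.0, 0.0, 1.0, -0.0]
ft_force: [1.4, -0.9, -0.9]
opening: 0.0853
finger_force: 0.0
```

>>> servo_tool([
  [[-0.5,3,0],[0,0,0],-1],
  [[-1,6,0],[0,0,0],-1],
  [[-1.5,9,0],[0,0,0],-1],
  [[-1.5,9,0],[0,0,0],-1],
  [[-1.5,9,0],[0,0,0],-1],
])

```text
clock: 25.43
ee_pos: [0.5529, -0.2336, 0.2288]
ee_rot: [0.0, -0.002, 1.0, 0.0]
ft_force: [1.2, -0.9, -0.0]
opening: 0.0853
finger_force: 0.0
```

```bash
python3 - <<'E'
from h import *
c=get_calibration("wrist");p=P(c);np.save("pics/w4.npy",p)
cv2.imwrite("pics/w4.png",camera("wrist")[...,::-1])
for X in((.538,-.3262,.086),(.462,-.357,.066),(.5645,.0007,.072)):
    q=p@np.r_[X,1];print((q[:2]/q[2]).round(1))
E
```

```text
[161.9 172. ]
[121.6  69.3]
[563.9 202.3]
```

View pics/w4.png

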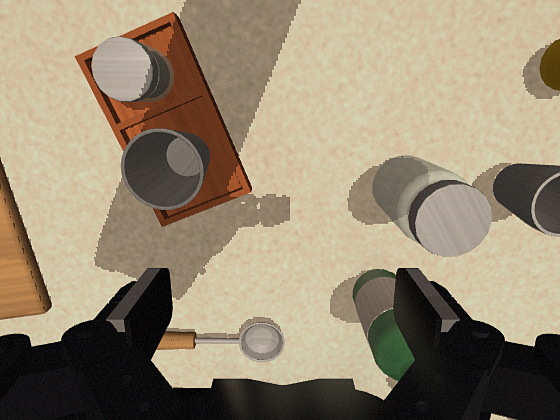

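The wrist view shows the large beaker in the wide bay, rim centred at (163,169), which is about (0.536, −0.3255). The squat jar's lid is at (123,69) in the narrow bay. Now the small beaker, held by its band.

>>> servo_tool([
  [[-0.2,4,0],[0,0,0],-1],
  [[-0.4,8,0],[0,0,0],-1],
  [[-0.6,12,0],[0,0,0],-1],
  [[-0.8,16,0],[0,0,0],-1],
  [[-1,20,0],[0,0,0],-1],
])

```text
clock: 25.9
ee_pos: [0.5619, -0.036, 0.2289]
ee_rot: [0.0, 0.001, 1.0, -0.0]
ft_force: [1.5, 0.4, -0.1]
opening: 0.0854
finger_force: 0.0
```

>>> servo_tool([
  [[-0.2,3,0],[0,0,0],-1],
  [[-0.25,3.65,0],[0,0,0],-1],
  [[-0.25,3.65,3],[0,0,0],-1],
  [[-0.25,3.65,6.5],[0,0,0],-1],
  [[-0.25,3.65,10],[0,0,0],-1],
])

```text
clock: 26.32
ee_pos: [0.5653, -0.0013, 0.1283]
ee_rot: [0.001, 0.001, 1.0, -0.0]
ft_force: [0.8, 0.4, -0.4]
opening: 0.0856
finger_force: 0.0
```

>>> servo_tool([
  [[0,0,3],[0,0,0],-1],
  [[0,0,6],[0,0,0],-1],
  [[0,0,7.5],[0,0,0],-1],
  [[0,0,7.5],[0,0,0],-1],
  [[0,0,7.5],[0,0,0],-1],
])

```text
clock: 26.73
ee_pos: [0.5644, -0.0013, 0.0536]
ee_rot: [-0.001, 0.001, 1.0, -0.001]
ft_force: [-0.8, -0.5, 1.1]
opening: 0.0855
finger_force: 0.0
```

>>> servo_tool([
  [[0,0,0],[0,0,0],-1],
  [[0,0,0],[0,0,0],-1],
])

```text
clock: 26.9
ee_pos: [0.5659, -0.0, 0.0555]
ee_rot: [0.001, 0.0, 1.0, 0.0]
ft_force: [-0.2, -0.3, -0.2]
opening: 0.0855
finger_force: 0.0
```

>>> servo_tool([
  [[0.05,0,0.5],[0,0,0],-1],
  [[0.05,0,0.5],[0,0,0],-1],
  [[0.05,0,0.5],[0,0,0],-0.2],
  [[0.05,0,0.5],[0,0,0],0.3],
  [[0.05,0,0.5],[0,0,0],1],
])

```text
clock: 27.32
ee_pos: [0.5648, 0.0007, 0.0497]
ee_rot: [0.001, -0.0, 1.0, 0.0]
ft_force: [-1.7, -1.1, 4.0]
opening: 0.0563
finger_force: 62.6
```

>>> servo_tool([
  [[0,0,0],[0,0,0],1],
  [[0,0,0],[0,0,0],1],
  [[0,0,0],[0,0,0],1],
  [[0,0,0],[0,0,0],1],
  [[0,0,0],[0,0,0],1],
])

```text
clock: 27.73
ee_pos: [0.5646, 0.0006, 0.0497]
ee_rot: [0.0, -0.0, 1.0, 0.0]
ft_force: [-2.0, -0.2, 7.3]
opening: 0.0559
finger_force: 63.2
```

>>> servo_tool([
  [[0,0,-1],[0,0,0],1],
  [[0,0,-4],[0,0,0],1],
  [[0,0,-8],[0,0,0],1],
  [[0,0,-12],[0,0,0],1],
  [[0,0,-16],[0,0,0],1],
])

```text
clock: 28.15
ee_pos: [0.5636, 0.0002, 0.2112]
ee_rot: [-0.0, 0.0, 1.0, -0.0]
ft_force: [0.9, -0.3, -0.9]
opening: 0.0559
finger_force: 63.9
```

>>> servo_tool([
  [[0,0,-2],[0,0,0],1],
  [[0.3,-3.5,-2],[0,0,0],1],
  [[0.6,-7,-2],[0,0,0],1],
  [[0.9,-10.5,-2],[0,0,0],1],
  [[1.2,-14,-2],[0,0,0],1],
])

```text
clock: 28.57
ee_pos: [0.5517, -0.1409, 0.2298]
ee_rot: [0.0, -0.0, 1.0, 0.0]
ft_force: [1.3, 0.0, -0.5]
opening: 0.0562
finger_force: 63.9
```

>>> servo_tool([
  [[0.3,-3.5,0],[0,0,0],1],
  [[0.6,-7,0],[0,0,0],1],
  [[0.9,-10.5,0],[0,0,0],1],
  [[1.2,-14,0],[0,0,0],1],
  [[1.4,-16.5,0],[0,0,0],1],
])

```text
clock: 28.98
ee_pos: [0.5368, -0.308, 0.2297]
ee_rot: [0.0, 0.001, 1.0, -0.001]
ft_force: [0.2, -0.2, 0.2]
opening: 0.0564
finger_force: 63.9
```

>>> servo_tool([
  [[0.2,-2.1,0],[0,0,0],1],
  [[0.2,-2.1,0],[0,0,0],1],
  [[0.2,-2.1,2],[0,0,0],1],
  [[0.2,-2.1,5],[0,0,0],1],
  [[0.2,-2.1,7],[0,0,0],1],
])

```text
clock: 29.4
ee_pos: [0.5359, -0.3247, 0.1575]
ee_rot: [-0.0, -0.0, 1.0, 0.0]
ft_force: [-0.5, 0.5, -0.5]
opening: 0.0566
finger_force: 63.9
```

>>> servo_tool([
  [[0,0,0],[0,0,0],1],
  [[0,0,0],[0,0,0],1],
  [[0,0,0],[0,0,0],1],
])

```text
clock: 29.65
ee_pos: [0.5369, -0.3256, 0.1606]
ee_rot: [0.001, -0.0, 1.0, -0.0]
ft_force: [0.3, -0.1, -0.3]
opening: 0.0559
finger_force: 63.9
```

```bash
python3 - <<'E'
from h import *
a=camera("wrist")[...,::-1];b=camera("side")[...,::-1];p=P(get_calibration("side"))
q=p@np.r_[.536,-.326,.086,1];print(q[:2]/q[2])
cv2.imwrite("pics/n1.png",np.hstack([cv2.resize(a,(400,300)),cv2.resize(b[60:180,250:410],(400,300),interpolation=2)]))
E
```

```text
[316.85246241 116.1261287 ]
```

View pics/n1.png

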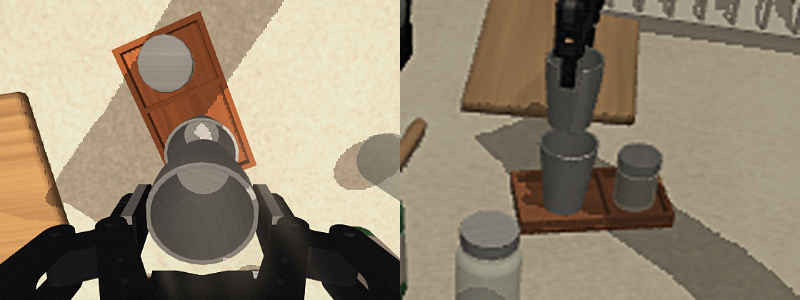

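Both views look aligned: in the side half the small foot at (567,130) is over the large rim at (569,147), and in the wrist half both centre on column 201. I lower gently and watch the force.

>>> servo_tool([
  [[0.05,0,1.5],[0,0,0],1],
  [[0.05,0,3],[0,0,0],1],
  [[0.05,0,4.2],[0,0,0],1],
  [[0.05,0,5],[0,0,0],1],
  [[0.05,0,5.4],[0,0,0],1],
])

```text
clock: 30.17
ee_pos: [0.5355, -0.3253, 0.1042]
ee_rot: [-0.0, -0.0, 1.0, 0.0]
ft_force: [-0.1, 0.3, -0.4]
opening: 0.0563
finger_force: 63.9
```

>>> servo_tool([
  [[0,0,0.1],[0,0,0],1],
  [[0,0,0.2],[0,0,0],1],
  [[0,0,0.2],[0,0,0],1],
])

```text
clock: 30.42
ee_pos: [0.536, -0.3258, 0.1034]
ee_rot: [0.0, -0.0, 1.0, -0.0]
ft_force: [-0.1, 1.1, 0.1]
opening: 0.0558
finger_force: 63.9
```

>>> servo_tool([
  [[0,0,0.25],[0,0,0],1],
  [[0,0,0.5],[0,0,0],1],
  [[0,0,0.75],[0,0,0],1],
  [[0,0,1],[0,0,0],1],
  [[0,0,1],[0,0,0],1],
])

```text
clock: 30.83
ee_pos: [0.5354, -0.3255, 0.0923]
ee_rot: [-0.0, -0.0, 1.0, 0.0]
ft_force: [0.2, 0.4, -0.8]
opening: 0.0562
finger_force: 63.9
```

>>> servo_tool([
  [[0,0,0.1],[0,0,0],1],
  [[0,0,0.2],[0,0,0],1],
  [[0,0,0.2],[0,0,0],1],
])

```text
clock: 31.08
ee_pos: [0.5356, -0.3255, 0.0907]
ee_rot: [-0.0, -0.0, 1.0, -0.0]
ft_force: [-0.9, -0.9, -1.2]
opening: 0.0561
finger_force: 63.9
```

>>> servo_tool([
  [[0,0,0.1],[0,0,0],1],
  [[0,0,0.2],[0,0,0],1],
  [[0,0,0.2],[0,0,0],1],
  [[0,0,0.2],[0,0,0],1],
])

```text
clock: 31.42
ee_pos: [0.5356, -0.3255, 0.0888]
ee_rot: [-0.0, -0.0, 1.0, -0.0]
ft_force: [-0.9, -0.8, -1.1]
opening: 0.056
finger_force: 63.9
```

>>> servo_tool([
  [[0,0,0.1],[0,0,0],1],
  [[0,0,0.1],[0,0,0],1],
  [[0,0,0.1],[0,0,0],1],
])

```text
clock: 31.67
ee_pos: [0.5356, -0.3255, 0.0878]
ee_rot: [-0.0, -0.0, 1.0, -0.0]
ft_force: [-0.2, -0.3, -1.8]
opening: 0.0563
finger_force: 63.9
```

Still no contact, and the underside is about 32 mm up, so I release here, within the stated 5 mm. Then I raise the gripper and look.

>>> servo_tool([
  [[0,0,0],[0,0,0],0.4],
  [[0,0,0],[0,0,0],0],
  [[0,0,0],[0,0,0],-1],
  [[0,0,0],[0,0,0],-1],
  [[0,0,0],[0,0,0],-1],
])

```text
clock: 32.08
ee_pos: [0.5358, -0.3254, 0.0879]
ee_rot: [0.0, -0.0, 1.0, 0.0]
ft_force: [-0.1, 0.1, 0.1]
opening: 0.0854
finger_force: 0.0
```

>>> servo_tool([
  [[0,0,0],[0,0,0],-1],
  [[0,0,-2],[0,0,0],-1],
  [[0,0,-5],[0,0,0],-1],
  [[0,0,-9],[0,0,0],-1],
  [[0,0,-13],[0,0,0],-1],
])

```text
clock: 32.5
ee_pos: [0.535, -0.3251, 0.2188]
ee_rot: [-0.001, 0.0, 1.0, 0.0]
ft_force: [1.7, -0.6, 0.1]
opening: 0.0857
finger_force: 0.0
```

>>> servo_tool([
  [[-0.5,4,0],[0,0,0],-1],
  [[-1,8,0],[0,0,0],-1],
  [[-1.5,10,0],[0,0,0],-1],
  [[-1.5,10,0],[0,0,0],-1],
  [[-1.5,10,0],[0,0,0],-1],
])

```text
clock: 32.92
ee_pos: [0.5512, -0.2236, 0.218]
ee_rot: [0.0, -0.002, 1.0, 0.0]
ft_force: [-0.2, -0.7, -0.2]
opening: 0.0854
finger_force: 0.0
```

```bash
python3 - <<'E'
from h import *
a=camera("wrist")[...,::-1];b=camera("side")[...,::-1];t=camera("top")[...,::-1]
A=cv2.resize(a[0:300,0:400],(400,300));B=cv2.resize(b[70:190,250:410],(400,300),interpolation=2)
C=cv2.resize(b[300:420,140:300],(400,300),interpolation=2);D=cv2.resize(t[160:280,100:260],(400,300),interpolation=2)
cv2.imwrite("pics/f1.png",np.vstack([np.hstack([A,B]),np.hstack([C,D])]))
E
```

```text
(no output)
```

View pics/f1.png

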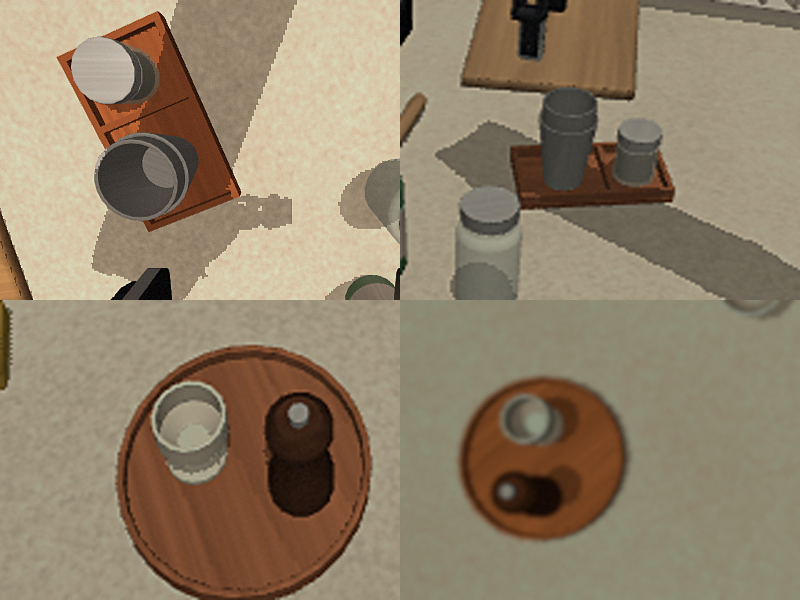

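All five things are upright. The small beaker's band stands clear above the large rim at (570,110), and the jar is in the narrow bay at (638,155). On the round tray, the egg cup's foot is at (195,470) and the mill's at (300,490), both well inside the rim. I hand it in.

```bash
python3 -c "
from bench import *
print(finish_job())"
```

```text
the job is handed in; nothing more can be done
None
```

The job is handed in with all five things upright and released on their trays, and the bottle, tall jar, little bowl and yellow jar not touched; the hand-in returned no verdict.

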